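# Clip in a fuse link and probe its test contacts

## Task

Clip the loose fuse link into the sprung fuse clip: push the sprung plate back with the fuse's end, then lower the fuse flat onto the rail between plate and stop and let go. Then take the probe from its stand and, with its tip, gently press down the middle of the round contact, then the square one, then the oblong bar, each by about half of its springy 6 mm travel for about half a second. Finally hang the probe back in its stand, leaving the fuse clipped in and the other things on the bench where they are.

Things in the scene. Friction and masses are not known exactly. Their poses are not given: they have to be found in the camera images.
- fuse: loose square-bodied fuse link, white ceramic with a steel cap at each end, 60 long (its x) x 24 x 24 mm, 70 g, lying on the bench; origin at the centre of its underside; both ends are alike, either way round fits
- fuse_mid (a point): the middle of the fuse link, 12 mm above its underside
- clip: fixed dark steel fuse clip, base 160 x 52 x 8 mm (x -75 to 85, y -26 to 26); origin at the bench, lengths in mm on its own axes. The fuse lies along its x on a black rail (18 mm wide, top z = 22; no side walls) between a low stop and a taller sprung plate, 52 mm apart when empty. A 40 mm wide spring housing stands behind the plate, x = 67 to 81, up to z = 56
- stop_top (a point): top middle of the inner face of the low fixed aluminium stop, in the clip at x = -30, y = 0, z = 34 mm; the stop is 12 mm thick and 30 mm wide. Its top is 12 mm above the rail: press the plate back with the fuse's leading end, held above this stop, until the trailing end has passed it, then lower the fuse
- clip_seat (a point): where the middle of the fuse is when it is seated: x = 0, y = 0, 34 mm above the bench, in the clip
- carriage_top (a point): top middle of the face of the sprung plate that meets the fuse; in the clip at x = 22 (when empty), y = 0, z = 66 mm. The plate is aluminium, 8 mm thick, 34 mm wide, from z = 24 to 66, and moves along x only
- carriage (a joint): how far (m) the sprung plate is pressed back along the clip's +x, 0 to 0.018; it pushes toward -x with 3 N at 0, plus 0.25 N per mm; reads 0.008 with the fuse seated
- strip: fixed black terminal strip, 150 (its x) x 44 x 10 mm, carrying the three contacts in a row along its x, 50 mm apart; which contact stands where varies; origin at the centre of its underside. Behind it at the left stands a tall machine, and along the back a shelf overhangs the bench about 0.5 m up: keep the arm clear of both
- probe: loose hand probe standing upright in its stand: origin at its pointed lower tip, z along it to the top. Steel needle 4 mm thick up to 20 mm, steel shank 10 mm thick from 26 to 70 mm, black collar 28 mm across from 70 to 75 mm, black round handle 18 mm thick from 75 to 132 mm; 60 g
- stand: fixed steel probe stand, base 54 x 50 mm, its top plate 40 x 40 mm with upper face 80 mm above the bench and a square through hole of 16 x 16 mm; the probe's shank hangs through the hole and its collar rests on the plate; origin at the centre of its underside
- stand_seat (a point): where the probe's tip is when the probe hangs in the stand: on the hole's axis, 10 mm above the bench
- round_post: grey post, 18 mm thick, that carries the round contact pad; origin at its foot, on the strip's top, 10 mm above the bench
- round_top (a point): centre of the upper face of the round brass disc, 22 mm across, the lowest contact: top 40 mm above the bench; it moves down with the pad
- round_pad (a joint): how far (m) the round pad is pressed down, 0 to 0.006; it springs back with 0.6 N at 0 plus 0.6 N per mm
- square_post: grey post, 18 mm thick, that carries the square contact pad; origin at its foot, on the strip's top, 10 mm above the bench
- square_top (a point): centre of the upper face of the square brass plate, 21 x 21 mm, the middle one in height: top 50 mm above the bench; it moves down with the pad
- square_pad (a joint): how far (m) the square pad is pressed down, 0 to 0.006; it springs back with 0.6 N at 0 plus 0.6 N per mm
- bar_post: grey post, 18 mm thick, that carries the bar contact pad; origin at its foot, on the strip's top, 10 mm above the bench
- bar_top (a point): centre of the upper face of the oblong brass bar, 36 x 14 mm (long along the strip), the tallest contact: top 60 mm above the bench; it moves down with the pad
- bar_pad (a joint): how far (m) the bar pad is pressed down, 0 to 0.006; it springs back with 0.6 N at 0 plus 0.6 N per mm
- spray_can: bystander, to be left alone: dark spray can, 51 mm across, 200 mm tall, standing
- tape_roll: bystander, to be left alone: roll of black tape lying flat, 66 mm across, 19 mm high
- meter: bystander, to be left alone: hand-held multimeter lying on its back, 116 x 66 x 30 mm, long side along its x
- gear_small: bystander, to be left alone: small steel gear lying flat, 56 mm across, 28 mm high
There are look-alikes about, which are no part of the job. What is shaped like the probe but purple is not meant.

How it is judged:
By the outcome, as a careful person would: the job done as asked, in the order asked, and still so for the second after the job is handed in, with the robot touching nothing.
It also fails if it takes over 64 s, if anything falls off the work surface, if the arm or the gripper's body presses on something with over 40 N, if the wrist force passes 120 N, or if a joint passes its speed limit or range.

## Robot

A 6-joint arm with a two-finger parallel gripper is mounted at the origin on a cart in front of the work surface, level with it; the furniture and walls round the work are solid. World frame = base frame: x ahead of the robot, y to its left, z up, the work surface at z = 0. Lengths are in mm, angles in degrees, forces in N, time in s.
With the tool pointing down it reaches from about 350 to 950 mm from the base axis. Payload 17.4 kg.
Tool frame: the origin (TCP) lies on the centre line of the jaws, within the pads' length; the fingertips stand 11 mm ahead of it and the grasp point (between the pads) lies 8 mm behind it; z points along the fingers, y is the direction in which the jaws open and shut (so a half turn about z gives the same grasp; the last joint's range is limited). The gripper opens to 93 mm and grips with 3 to 60 N. Pads are 15 mm wide; open, the fingers measure 128 mm over their backs; the gripper's body (75 mm by 188 mm) begins 65 mm behind the grasp point.
Start: joints at [65.157, 6.646, 82.598, -0, 90.757, -2.166], TCP at [260.252, 622.817, 229.646] pointing down, gripper open.
Joint ranges: [-162.19, 162.19], [-47.58, 125.68], [4.15, 143.07], [-65.23, 245.23], [0.69, 171.88], [-170.13, 170.13]. Speed limits (degrees/s): [108.29, 108.29, 127.2, 180, 180, 180].

## Interface

Orientations are given as [roll, pitch, yaw] about the fixed x, y, z axes, in that order (R = Rz(yaw) Ry(pitch) Rx(roll)).
In Python, from bench import readout, vision, env gives the robot as it stands.
- The arm moves only by the tool drive_tool, never from a script. Its argument "moves" is a list of rows, each an object with "offset": the shift along the tool's x, y, z each as a share of 800 mm, from -1 to 1, a list of three; "twist": the turn, a rotation vector about the tool's x, y, z each as a share of 360 degrees, from -1 to 1, a list of three. A call has 1 to 12 rows; each row is the pose to reach, as a shift and turn from the pose commanded when the call began, along the tool's axes at that moment, turning the shorter way round; what a row does not reach only later rows make up. A row lasts 1/10 s, in which the tool goes at most 50 mm and 8.59 degrees, less where a joint would pass 70% of its speed; a pose out of reach is approached as far as the arm can. A call with a number of a shift or a turn outside -1 to 1 is refused whole. A call with a gripper value outside its range is refused whole. "claw" is the finger opening in mm, from 0 to 93, set as the call begins (left out, the last holds). The fingers move at their own pace and stop on an object; "squeeze" is the grip in N (left out, the last holds). Time passes only in rows, so rows that repeat a pose let the fingers close. It gives the time, the measured TCP pose, the force and the opening at its end, in the units of the state.
- readout.state(): the state, without advancing time (a new reading comes with each control period).
- vision.grab_frame(name): name is "scene" or "top" or "wrist"; returns the picture (420x560x3 uint8, red, green, blue); there is no depth.
- vision.camera_model(name): a dict with "camera_matrix" (3x3 intrinsics, pixels), "k1" (the pictures are not rectified: a ray, as slopes to the right and down, at radius r is drawn at 1 + k1 r^2 times it, then the intrinsics apply), "R" (3x3) and "t" (3): a world point X has camera coordinates R X + t. Camera axes: x right, y down, z forward; pixel columns grow to the right and rows downward; lengths in mm; the calibration is good to about 2 mm. A picture is of the moment at which its call begins: read the wrist's pose just before it. camera_model takes no time and is no camera call; for the wrist camera it gives the pose at the moment of the call.
- env.sign_off(): hands the job in, once; it reports no verdict.
The state is a dict: "t": time; "joint_positions": joint angles; "qvel": joint speeds; "tau": joint torques, N m; "tcp_pos": TCP position; "orientation": TCP orientation; "force": force on the tool from outside, world axes, zero at the start; "wrist_torque": the same for the moment, N m; "grip_width": opening from 0.0 (shut) to 1.0 (fully open).
Only numpy, scipy, OpenCV 4.12 (cv2) and the standard library are available. Lean on these libraries where they do the work, as an engineer would, in place of code of your own. Each camera call takes 0.05 s, during which the arm holds its last target. There are 200 camera calls.

## Working session

There is one attempt and no reset: what is moved stays moved. The work goes in short steps, Python scripts to look and compute and a tool call to move; the robot and the scene stay as the last step left them, time stands still between calls to the robot, and variables do not carry over. Pictures are saved under pics/ and viewed, about 8 in all and at most 12, crops included, and the job is handed in when it is done.

Besides the shell and the picture viewer there is one more tool, called after ">>>" by a JSON object that holds its "api" and its "payload". drive_tool: Moves the arm, as the interface text tells. Its arguments: {"type":"object","properties":{"moves":{"type":"array","items":{"type":"object","properties":{"offset":{"type":"array","items":{"type":"number"}},"twist":{"type":"array","items":{"type":"number"}}}}},"claw":{"type":"number"},"squeeze":{"type":"number"}},"required":["moves"]}

```bash
ls; mkdir -p pics; cat > h.py <<'E'
import numpy as np, cv2
from bench import readout, vision, env
def grab(n,f):
    im=vision.grab_frame(n); cv2.imwrite(f'pics/{f}.png',im[:,:,::-1]); return im
def ray(m,px):
    K=np.array(m['camera_matrix']);k=m['k1'];R=np.array(m['R']);t=np.array(m['t'])
    d=np.linalg.solve(K,[px[0],px[1],1])[:2];u=d.copy()
    for _ in range(30): u=d/(1+k*(u@u))
    return -R.T@t, R.T@np.array([u[0],u[1],1])
def atz(m,px,z):
    o,d=ray(m,px); return o+d*(z-o[2])/d[2]
def proj(m,X):
    K=np.array(m['camera_matrix']);c=np.array(m['R'])@np.array(X,float)+np.array(m['t'])
    u=c[:2]/c[2];u=u*(1+m['k1']*(u@u));return (K@[u[0],u[1],1])[:2]
E
python3 - <<'E'
from h import *
for n in('scene','top'):
    im=grab(n,n+'0'); m=vision.camera_model(n);print(n,{k:np.round(v,4).tolist() for k,v in m.items()})
a=cv2.imread('pics/top0.png');cv2.imwrite('pics/top0b.png',cv2.resize(a,(800,600),interpolation=cv2.INTER_CUBIC))
print(readout.state())
E
```

```text
pics
scene {'camera_matrix': [[459.261, 0.0, 276.4214], [0.0, 459.261, 201.1201], [0.0, 0.0, 1.0]], 'k1': -0.0345, 'R': [[0.7165, -0.6976, -0.0051], [-0.4365, -0.4425, -0.7834], [0.5442, 0.5635, -0.6215]], 't': [-487.4391, 125.6155, 819.5753]}
top {'camera_matrix': [[527.8607, 0.0, 285.645], [0.0, 527.8607, 205.4926], [0.0, 0.0, 1.0]], 'k1': -0.1853, 'R': [[-0.0187, -0.9995, 0.0256], [-0.99, 0.0149, -0.14], [0.1395, -0.0279, -0.9898]], 't': [-271.2473, 442.4136, 1271.2109]}
{'t': 0.1, 'joint_positions': array([ 6.51566392e+01,  6.67098755e+00,  8.26321771e+01, -5.24125512e-04,
        9.07562831e+01, -2.16294916e+00]), 'qvel': array([-0.01158913, -0.10061167, -0.19619187,  0.03812456,  0.01022399,
        0.0729928 ]), 'tau': array([ 2.35552478e-03, -7.22892237e+01, -6.23870516e+01,  7.80176441e-02,
        2.28934136e-02, -6.96325174e-05]), 'tcp_pos': array([260.18043782, 622.65260852, 228.98077115]), 'orientation': array([-1.79940575e+02, -1.71993975e-03,  1.57319581e+02]), 'force': array([-0.41941739,  0.22946331, -0.48150006]), 'wrist_torque': array([-0.02709513,  0.01476162, -0.00265837]), 'grip_width': 1.0008651955709615}
```

View pics/top0b.png

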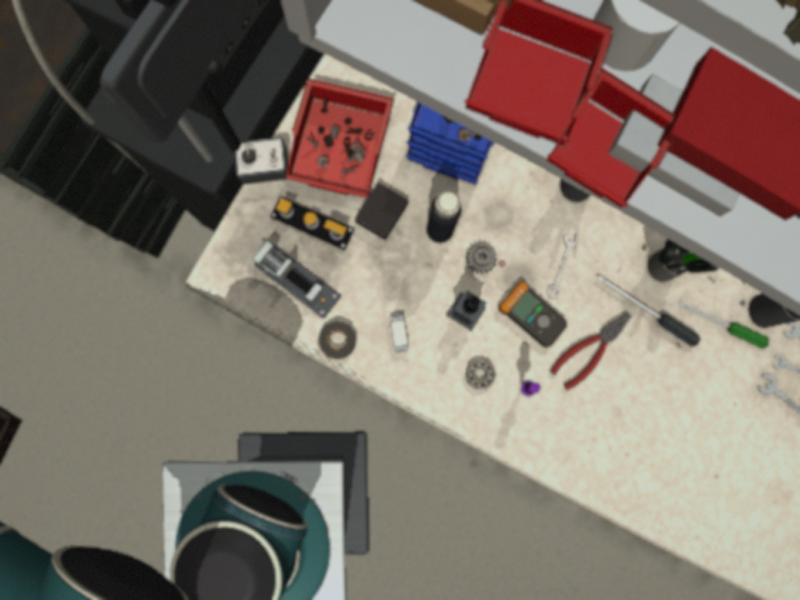

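View pics/scene0.png

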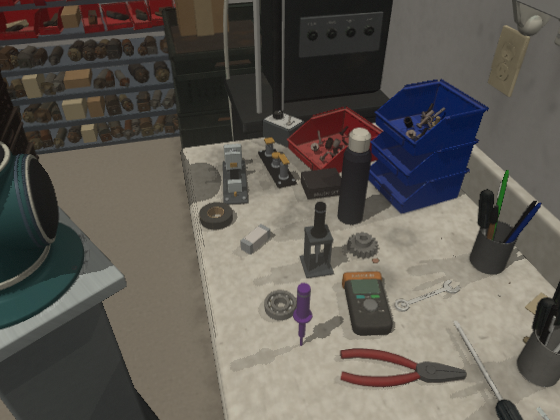

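The top view (800x600) shows the clip at (295,278), the strip at (312,222), the fuse at (400,330), and the stand with the black probe at (467,308). It also shows a purple look-alike probe at (530,388), tape at (337,338), the can at (445,215), the meter at (533,313) and gears at (480,257) and (480,372). For the probe, the candidates are the black one in the stand and the purple one, and I choose black. For the fuse there is only the white block at (400,330).

```bash
python3 - <<'E'
from h import *
m=vision.camera_model('top')
s=.7
for n,p,z in [('clipL',(262,250),30),('clipR',(332,305),8),('strip',(312,222),10),('padL',(285,208),40),('padM',(311,220),40),('padR',(336,230),50),('fuseA',(398,312),24),('fuseB',(402,350),24),('stand',(467,300),132),('standbase',(465,312),0),('purple',(530,388),100),('can',(447,203),200),('tape',(337,338),19)]:
    print(n,atz(m,(p[0]*s,p[1]*s),z).round(0))
m=vision.camera_model('wrist');print({k:np.round(v,4).tolist() for k,v in m.items()})
R=np.array(m['R']);t=np.array(m['t']);print('cam',-R.T@t)
st=readout.state()
from scipy.spatial.transform import Rotation as Ro
T=Ro.from_euler('xyz',st['orientation'],degrees=True).as_matrix();print(T.round(3)); print('cam in tool',T.T@(-R.T@t-st['tcp_pos']),(R@T).round(3))
E
```

```text
clipL [520. -24.  30.]
clipR [ 423. -145.    8.]
strip [ 573. -110.   10.]
padL [592. -65.  40.]
padM [ 570. -111.   40.]
padR [ 549. -155.   50.]
fuseA [ 407. -261.   24.]
fuseB [ 341. -267.   24.]
stand [ 412. -370.  132.]
standbase [ 408. -380.    0.]
purple [ 270. -473.  100.]
can [ 555. -337.  200.]
tape [ 364. -154.   19.]
{'camera_matrix': [[302.1707, 0.0, 279.9141], [0.0, 302.1707, 213.0765], [0.0, 0.0, 1.0]], 'k1': -0.0282, 'R': [[0.3874, 0.9219, -0.0009], [0.8872, -0.3725, 0.2721], [0.2505, -0.1062, -0.9623]], 't': [-674.2346, -29.5302, 391.062]}
cam [189.39805175 652.11779982 383.75069315]
[[-0.923  0.386 -0.   ]
 [ 0.386  0.923 -0.001]
 [ 0.    -0.001 -1.   ]]
cam in tool [  76.67492935   -0.26690659 -154.76742682] [[-0.002  1.    -0.   ]
 [-0.962 -0.002 -0.272]
 [-0.272 -0.     0.962]]
```

>>> {"api": "drive_tool", "payload": {"moves": [{"offset": [-0.424, -0.641, -0.0875], "twist": [0, 0, 0.3536]}, {"offset": [-0.424, -0.641, -0.0875], "twist": [0, 0, 0.3536]}, {"offset": [-0.424, -0.641, -0.0875], "twist": [0, 0, 0.3536]}, {"offset": [-0.424, -0.641, -0.0875], "twist": [0, 0, 0.3536]}, {"offset": [-0.424, -0.641, -0.0875], "twist": [0, 0, 0.3536]}, {"offset": [-0.424, -0.641, -0.0875], "twist": [0, 0, 0.3536]}, {"offset": [-0.424, -0.641, -0.0875], "twist": [0, 0, 0.3536]}, {"offset": [-0.424, -0.641, -0.0875], "twist": [0, 0, 0.3536]}, {"offset": [-0.424, -0.641, -0.0875], "twist": [0, 0, 0.3536]}, {"offset": [-0.424, -0.641, -0.0875], "twist": [0, 0, 0.3536]}, {"offset": [-0.424, -0.641, -0.0875], "twist": [0, 0, 0.3536]}, {"offset": [-0.424, -0.641, -0.0875], "twist": [0, 0, 0.3536]}]}}

```text
t: 1.3
tcp_pos: [371.6, 35.7, 297.8]
orientation: [180.0, -0.0, 53.9]
force: [0.7, 1.7, -1.0]
grip_width: 0.999
```

```bash
cat >> h.py <<'E'
from scipy.spatial.transform import Rotation as Ro
def go(*targets):
    "targets: (x,y,z,yaw) tool-down; prints offset/twist shares from present measured pose"
    s=readout.state();T=Ro.from_euler('xyz',s['orientation'],degrees=True).as_matrix()
    print('t',round(s['t'],2),'at',s['tcp_pos'].round(1),s['orientation'].round(2),'F',s['force'].round(1),'w',round(s['grip_width']*93,1))
    for x,y,z,w in targets:
        W=Ro.from_euler('xyz',[180,0,w],degrees=True).as_matrix()
        o=T.T@(np.array([x,y,z])-s['tcp_pos'])/800;r=Ro.from_matrix(T.T@W).as_rotvec(degrees=True)/360
        print((x,y,z,w),'off',o.round(5).tolist(),'tw',r.round(5).tolist(),'rows>=',round(max(np.linalg.norm(o)*16,np.linalg.norm(r)*360/8.59),1))
E
python3 -c "
from h import *
go((430,-170,300,30))"
```

```text
t 1.3 at [371.6  35.7 297.8] [ 1.7996e+02 -3.0000e-02  5.3910e+01] F [ 0.7  1.7 -1. ] w 92.9
(430, -170, 300, 30) off [-0.16473, 0.21043, -0.00273] tw [8e-05, -0.0001, 0.06642] rows>= 4.3
```

>>> {"api": "drive_tool", "payload": {"moves": [{"offset": [-0.165, 0.2105, -0.0027], "twist": [0, 0, 0.066]}, {"offset": [-0.165, 0.2105, -0.0027], "twist": [0, 0, 0.066]}, {"offset": [-0.165, 0.2105, -0.0027], "twist": [0, 0, 0.066]}, {"offset": [-0.165, 0.2105, -0.0027], "twist": [0, 0, 0.066]}, {"offset": [-0.165, 0.2105, -0.0027], "twist": [0, 0, 0.066]}, {"offset": [-0.165, 0.2105, -0.0027], "twist": [0, 0, 0.066]}, {"offset": [-0.165, 0.2105, -0.0027], "twist": [0, 0, 0.066]}, {"offset": [-0.165, 0.2105, -0.0027], "twist": [0, 0, 0.066]}]}}

```text
t: 2.1
tcp_pos: [431.4, -166.6, 299.9]
orientation: [180.0, -0.0, 30.6]
force: [-1.6, 0.3, -0.4]
grip_width: 0.997
```

```bash
python3 - <<'E'
from h import *
import json
m=vision.camera_model('wrist'); im=grab('wrist','w1')
json.dump({k:np.array(v).tolist() for k,v in m.items()},open('w1.json','w'))
cv2.imwrite('pics/w1b.png',cv2.resize(im[:,:,::-1],(800,600),interpolation=cv2.INTER_CUBIC))
go()
E
```

```text
t 2.15 at [ 431.4 -166.6  299.9] [ 1.7998e+02 -3.0000e-02  3.0590e+01] F [ 0.1 -0.2  0.5] w 92.7
```

View pics/w1b.png

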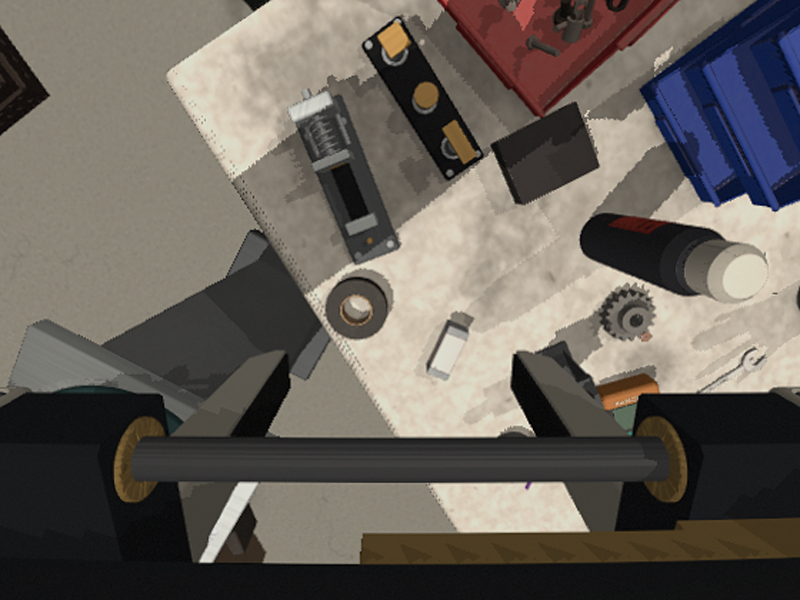

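Wrist view w1 (800x600): the clip's spring housing is at (315,110), its plate at (333,160) and its stop at (360,223). The contacts are square (394,38), round (426,96) and bar (460,142). The fuse is at (449,348), partly clear of the fingers. I'll measure from enlarged crops.

```bash
python3 - <<'E'
from h import *
im=cv2.imread('pics/w1.png')
a=cv2.resize(im[5:195,190:345],None,fx=3,fy=3,interpolation=cv2.INTER_CUBIC)   # 465x570
b=cv2.resize(im[210:275,285:345],None,fx=5,fy=5,interpolation=cv2.INTER_CUBIC) # 300x325
c=np.zeros((570,770,3),np.uint8);c[:,:465]=a;c[:325,468:768]=b
cv2.imwrite('pics/w1c.png',c)
E
```

```text
(no output)
```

View pics/w1c.png

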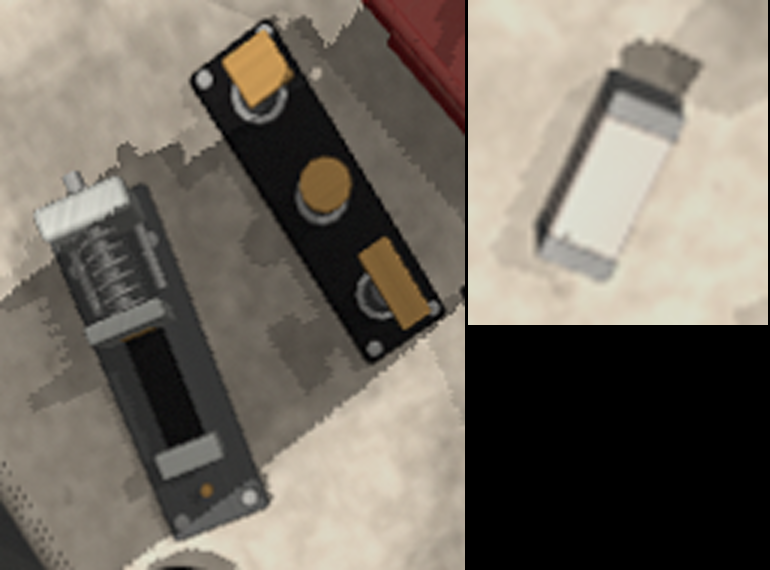

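```bash
cat > fit.py <<'E'
from h import *
import json
from scipy.optimize import least_squares
def fit(m,pts,x0):
    "pts: [(pixel, local xyz)]"
    def W(p,L):
        c,s=np.cos(np.radians(p[2])),np.sin(np.radians(p[2]));return [p[0]+c*L[0]-s*L[1],p[1]+s*L[0]+c*L[1],L[2]]
    f=lambda p:np.concatenate([proj(m,W(p,L))-q for q,L in pts])
    r=least_squares(f,x0,x_scale=[10,10,1]);print(r.x.round(2));print(r.fun.reshape(-1,2).round(1).tolist());return r.x
E
python3 - <<'E'
from fit import *
m=json.load(open('w1.json'))
A=lambda u,v:np.array([190+(u+.5)/3-.5,5+(v+.5)/3-.5]); B=lambda u,v:np.array([285+(u-468+.5)/5-.5,210+(v+.5)/5-.5])
print('clip');fit(m,[(A(268,500),(-75,-26,8)),(A(180,537),(-75,26,8)),(A(187,445),(-30,0,34)),(A(191,467),(-42,0,34)),(A(90,342),(22,17,66)),(A(168,315),(22,-17,66))],[460,-90,51])
print('fuse');fit(m,[(B(615,93),(30,12,24)),(B(684,117),(30,-12,24)),(B(612,278),(-30,-12,24)),(B(545,242),(-30,12,24))],[375,-265,5])
print('strip');p=fit(m,[(A(192,77),(75,22,10)),(A(266,20),(75,-22,10)),(A(370,362),(-75,22,10)),(A(444,308),(-75,-22,10)),(A(257,69),(50,0,50)),(A(325,185),(0,0,40)),(A(395,282),(-50,0,60))],[570,-110,60])
print('pads', [atz(m,A(*q),z).round(1) for q,z in [((257,69),50),((325,185),40),((395,282),60)]])
E
```

```text
clip
[466.65 -86.46  51.75]
[[1.7, 1.4], [-1.4, 1.6], [-0.9, -1.2], [1.1, -0.3], [0.1, 0.4], [-0.5, -1.2]]
fuse
[ 370.85 -261.18    8.72]
[[0.3, -1.8], [1.1, -1.0], [-0.3, 0.5], [-1.1, 2.5]]
strip
[ 571.91 -109.44   65.03]
[[-2.5, -0.1], [0.3, -2.3], [0.2, 1.7], [1.9, 1.3], [-0.1, -0.3], [0.0, -0.2], [0.1, 0.5]]
pads [array([592.8, -64.3,  50. ]), array([ 571.7, -109.6,   40. ]), array([ 551.2, -154.3,   60. ])]
```

```bash
python3 -c "
from h import *
go((371,-261,150,8.7))"
```

```text
t 2.15 at [ 431.4 -166.6  299.9] [ 1.7998e+02 -3.0000e-02  3.0590e+01] F [ 0.1 -0.2  0.5] w 92.7
(371, -261, 150, 8.7) off [-0.12515, 0.06303, 0.1874] tw [5e-05, -9e-05, 0.06081] rows>= 3.7
```

>>> {"api": "drive_tool", "payload": {"moves": [{"offset": [-0.125, 0.063, 0.187], "twist": [0, 0, 0.061]}, {"offset": [-0.125, 0.063, 0.187], "twist": [0, 0, 0.061]}, {"offset": [-0.125, 0.063, 0.187], "twist": [0, 0, 0.061]}, {"offset": [-0.125, 0.063, 0.187], "twist": [0, 0, 0.061]}, {"offset": [-0.125, 0.063, 0.187], "twist": [0, 0, 0.061]}, {"offset": [-0.125, 0.063, 0.187], "twist": [0, 0, 0.061]}, {"offset": [-0.125, 0.063, 0.187], "twist": [0, 0, 0.061]}, {"offset": [-0.125, 0.063, 0.187], "twist": [0, 0, 0.061]}, {"offset": [-0.125, 0.063, 0.187], "twist": [0, 0, 0.061]}]}}

```text
t: 3.05
tcp_pos: [371.6, -261.8, 151.0]
orientation: [179.9, -0.1, 8.6]
force: [0.3, -0.4, 0.1]
grip_width: 0.999
```

```bash
python3 - <<'E'
from h import *
import json
m=vision.camera_model('wrist'); im=grab('wrist','w2')
json.dump({k:np.array(v).tolist() for k,v in m.items()},open('w2.json','w'))
cv2.imwrite('pics/w2b.png',cv2.resize(im[:,:,::-1],(800,600),interpolation=cv2.INTER_CUBIC))
go((371,-261,150,8.7))
E
```

```text
t 3.1 at [ 371.4 -261.8  150.7] [ 1.7996e+02 -4.0000e-02  8.5900e+00] F [-0.5 -0.7 -0. ] w 92.9
(371, -261, 150, 8.7) off [-0.00036, -0.00108, 0.00092] tw [0.00011, -0.00011, -0.00032] rows>= 0.0
```

View pics/w2b.png

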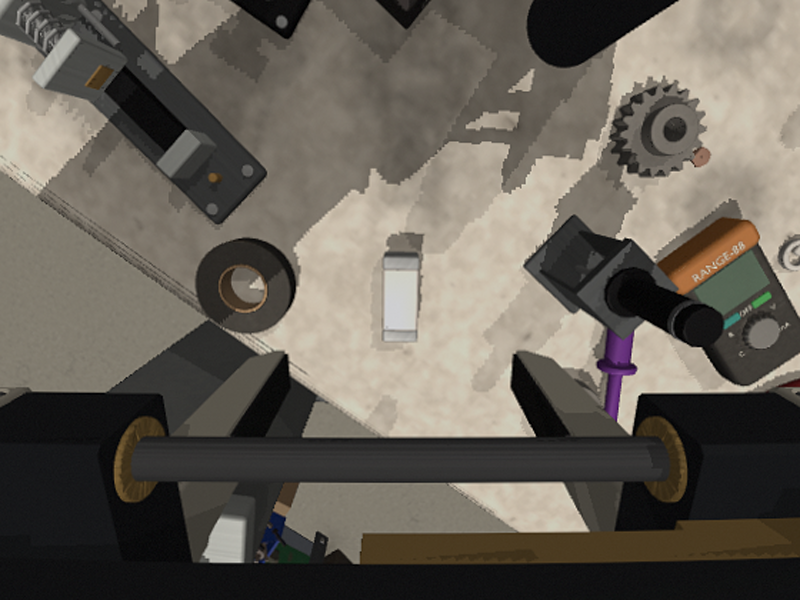

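```bash
python3 - <<'E'
from fit import *
m=json.load(open('w2.json'));S=lambda u,v:np.array([(u+.5)*.7-.5,(v+.5)*.7-.5])
U=lambda q:((q+.5)/.7-.5).round(1).tolist()
c,s=np.cos(np.radians(8.7)),np.sin(np.radians(8.7))
for L in [(30,12,24),(30,-12,24),(-30,-12,24),(-30,12,24),(30,12,0),(30,-12,0)]:
    print(L,U(proj(m,[371+c*L[0]-s*L[1],-261+s*L[0]+c*L[1],L[2]])))
print('probe top',atz(m,S(698,325),142).round(1),'collar?',atz(m,S(628,288),85).round(1))
print('base corners',[atz(m,S(*q),8).round(1) for q in[(573,215),(525,263),(567,310)]])
fit(m,[(S(265,173),(-75,-26,8)),(S(218,222),(-75,26,8)),(S(160,163),(-30,15,34)),(S(191,129),(-30,-15,34)),(S(33,78),(22,17,66)),(S(71,30),(22,-17,66))],[466,-86,52])
im=cv2.imread('pics/w2.png')
a=cv2.resize(im[145:275,360:510],None,fx=4,fy=4,interpolation=cv2.INTER_CUBIC)
b=cv2.resize(im[170:245,262:300],None,fx=5,fy=5,interpolation=cv2.INTER_CUBIC)
o=np.zeros((520,796,3),np.uint8);o[:,:600]=a;o[:375,606:796]=b;cv2.imwrite('pics/w2c.png',o)
E
```

```text
(30, 12, 24) [381.0, 254.0]
(30, -12, 24) [417.5, 253.9]
(-30, -12, 24) [416.9, 339.7]
(-30, 12, 24) [382.3, 339.9]
(30, 12, 0) [382.4, 248.7]
(30, -12, 0) [416.2, 248.5]
probe top [ 408.8 -377.9  142. ] collar? [ 410.4 -377.7   85. ]
base corners [array([ 442.2, -369.9,    8. ]), array([ 404.9, -344.8,    8. ]), array([ 375.8, -382.7,    8. ])]
[467.68 -86.29  51.41]
[[0.6, -2.8], [-2.3, 0.9], [-5.1, -2.2], [-4.6, -4.0], [4.7, 4.1], [5.2, 2.0]]
```

View pics/w2c.png

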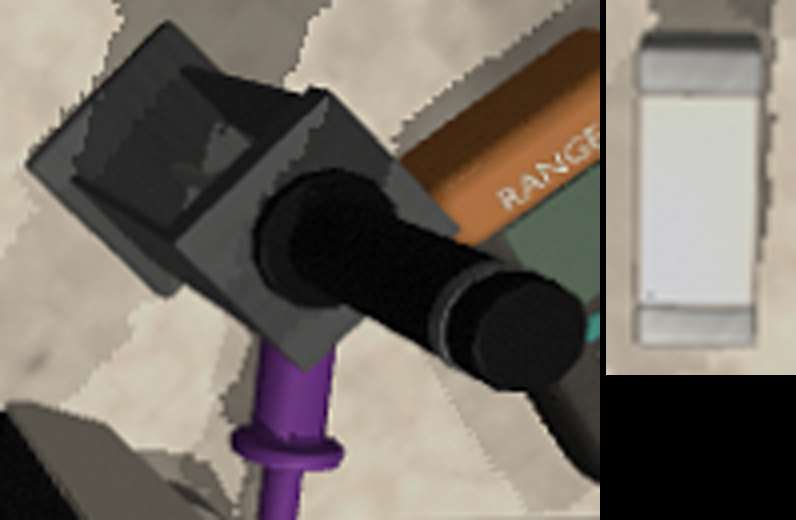

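```bash
python3 - <<'E'
from fit import *
m=json.load(open('w2.json'))
B=lambda u,v:np.array([262+(u-606+.5)/5-.5,170+(v+.5)/5-.5]);A=lambda u,v:np.array([360+(u+.5)/4-.5,145+(v+.5)/4-.5])
fit(m,[(B(637,47),(30,12,24)),(B(765,50),(30,-12,24)),(B(757,345),(-30,-12,24)),(B(634,345),(-30,12,24))],[371,-261,8])
print('top',atz(m,A(530,330),142),atz(m,A(323,240),85))
fit(m,[(A(323,90),(20,20,80)),(A(460,230),(20,-20,80)),(A(305,370),(-20,-20,80)),(A(175,242),(-20,20,80))],[408,-378,-40])
go((370,-261.5,15,9.2))
E
```

```text
[ 369.8  -261.76    7.5 ]
[[0.0, -0.2], [-0.0, -0.4], [-0.2, 0.5], [0.2, 0.2]]
top [ 409.26062158 -380.05440146  142.        ] [ 408.14583458 -379.16457784   85.        ]
[ 408.   -380.43  -32.95]
[[1.1, -0.1], [-0.1, -0.8], [-0.1, 0.5], [-1.0, 0.5]]
t 3.1 at [ 371.4 -261.8  150.7] [ 1.7996e+02 -4.0000e-02  8.5900e+00] F [-0.5 -0.7 -0. ] w 92.9
(370, -261.5, 15, 9.2) off [-0.00181, -0.00077, 0.16966] tw [0.00012, -0.00011, -0.00171] rows>= 2.7
```

>>> {"api": "drive_tool", "payload": {"moves": [{"offset": [-0.002, 0, 0.06], "twist": [0, 0, 0.003]}, {"offset": [-0.002, 0, 0.11], "twist": [0, 0, 0.003]}, {"offset": [-0.002, 0, 0.15], "twist": [0, 0, 0.003]}, {"offset": [-0.002, 0, 0.168], "twist": [0, 0, 0.003]}, {"offset": [-0.002, 0, 0.168], "twist": [0, 0, 0.003]}, {"offset": [-0.002, 0, 0.168], "twist": [0, 0, 0.003]}, {"offset": [-0.002, 0, 0.168], "twist": [0, 0, 0.003]}]}}

```text
t: 3.8
tcp_pos: [370.2, -263.0, 17.5]
orientation: [179.9, -0.1, 7.5]
force: [-0.7, -0.7, -0.3]
grip_width: 1.001
```

>>> {"api": "drive_tool", "payload": {"moves": [{"offset": [0, 0, 0]}, {"offset": [0, 0, 0]}, {"offset": [0, 0, 0]}, {"offset": [0, 0, 0]}, {"offset": [0, 0, 0]}, {"offset": [0, 0, 0]}, {"offset": [0, 0, 0]}, {"offset": [0, 0, 0]}], "claw": 10, "squeeze": 30}}

```text
invalid input at $.moves[0]: expected keys offset, twist
```

>>> {"api": "drive_tool", "payload": {"moves": [{"offset": [0, 0, 0], "twist": [0, 0, 0]}, {"offset": [0, 0, 0], "twist": [0, 0, 0]}, {"offset": [0, 0, 0], "twist": [0, 0, 0]}, {"offset": [0, 0, 0], "twist": [0, 0, 0]}, {"offset": [0, 0, 0], "twist": [0, 0, 0]}, {"offset": [0, 0, 0], "twist": [0, 0, 0]}, {"offset": [0, 0, 0], "twist": [0, 0, 0]}, {"offset": [0, 0, 0], "twist": [0, 0, 0]}], "claw": 10, "squeeze": 30}}

```text
t: 4.6
tcp_pos: [369.3, -262.3, 15.6]
orientation: [-180.0, 0.0, 7.4]
force: [0.5, -0.1, -0.1]
grip_width: 0.362
```

```bash
python3 -c "
from h import *
go((370,-262,120,7.5))"
```

```text
t 4.6 at [ 369.3 -262.3   15.6] [-180.      0.      7.45] F [ 0.5 -0.1 -0.1] w 33.7
(370, -262, 120, 7.5) off [0.00088, -0.00032, -0.13045] tw [-1e-05, 0.0, -0.00014] rows>= 2.1
```

>>> {"api": "drive_tool", "payload": {"moves": [{"offset": [0, 0, 0], "twist": [0, 0, 0]}, {"offset": [0, 0, 0], "twist": [0, 0, 0]}, {"offset": [0, 0, 0], "twist": [0, 0, 0]}, {"offset": [0, 0, 0], "twist": [0, 0, 0]}, {"offset": [0, 0, -0.06], "twist": [0, 0, 0]}, {"offset": [0, 0, -0.13], "twist": [0, 0, 0]}, {"offset": [0, 0, -0.13], "twist": [0, 0, 0]}, {"offset": [0, 0, -0.13], "twist": [0, 0, 0]}]}}

```text
t: 5.4
tcp_pos: [369.9, -262.8, 121.0]
orientation: [179.9, -0.1, 7.4]
force: [-1.2, -0.2, -1.4]
grip_width: 0.256
```

```bash
python3 -c "
from h import *
m=json=None
c,s=np.cos(np.radians(51.7)),np.sin(np.radians(51.7))
P=lambda x,z:(466.7+c*x,-86.4+s*x,z,51.7)
go(P(-18,130))"
```

```text
t 5.4 at [ 369.9 -262.8  121. ] [ 1.7988e+02 -1.2000e-01  7.4500e+00] F [-1.2 -0.2 -1.4] w 23.8
(np.float64(455.5439774276875), np.float64(-100.5259746695955), 130, 51.7) off [0.13251, -0.18719, -0.01139] tw [0.00045, -0.00017, -0.12292] rows>= 5.2
```

>>> {"api": "drive_tool", "payload": {"moves": [{"offset": [0.1325, -0.187, -0.0115], "twist": [0, 0, -0.123]}, {"offset": [0.1325, -0.187, -0.0115], "twist": [0, 0, -0.123]}, {"offset": [0.1325, -0.187, -0.0115], "twist": [0, 0, -0.123]}, {"offset": [0.1325, -0.187, -0.0115], "twist": [0, 0, -0.123]}, {"offset": [0.1325, -0.187, -0.0115], "twist": [0, 0, -0.123]}, {"offset": [0.1325, -0.187, -0.0115], "twist": [0, 0, -0.123]}, {"offset": [0.1325, -0.187, -0.0115], "twist": [0, 0, -0.123]}, {"offset": [0.1325, -0.187, -0.0115], "twist": [0, 0, -0.123]}, {"offset": [0.1325, -0.187, -0.0115], "twist": [0, 0, -0.123]}]}}

```text
t: 6.3
tcp_pos: [454.7, -100.8, 128.5]
orientation: [-180.0, 0.0, 51.5]
force: [0.4, -0.5, -0.2]
grip_width: 0.258
```

```bash
python3 - <<'E'
from h import *
import json
m=vision.camera_model('wrist'); im=grab('wrist','w3')
json.dump({k:np.array(v).tolist() for k,v in m.items()},open('w3.json','w'))
cv2.imwrite('pics/w3b.png',cv2.resize(im[0:320,80:480,::-1],(800,640),interpolation=cv2.INTER_CUBIC)[:600])
go()
E
```

```text
t 6.35 at [ 454.8 -100.8  128.6] [-1.7999e+02  1.0000e-02  5.1570e+01] F [-0.6 -0.2 -0.2] w 23.5
```

View pics/w3b.png

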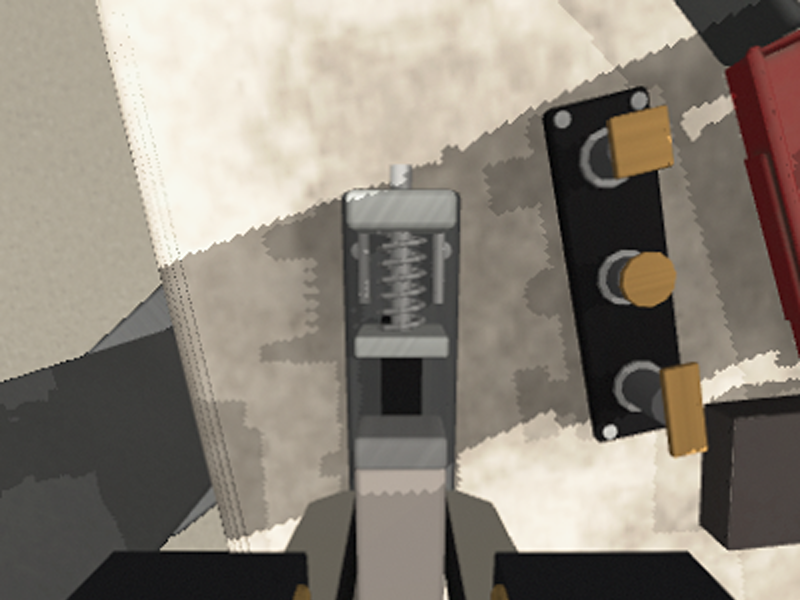

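```bash
python3 - <<'E'
from fit import *
m=json.load(open('w3.json'));A=lambda u,v:np.array([80+(u+.5)/2-.5,(v+.5)/2-.5])
p=fit(m,[(A(356,357),(22,17,66)),(A(449,357),(22,-17,66)),(A(357,338),(30,17,66)),(A(448,338),(30,-17,66)),(A(344,228),(67,20,56)),(A(459,228),(67,-20,56)),(A(346,191),(81,20,56)),(A(457,191),(81,-20,56))],[467,-86,51])
f=atz(m,A(400,468),128.6-15.6+24)
e=atz(m,A(400,437),128.6-15.6)
c,s=np.cos(np.radians(p[2])),np.sin(np.radians(p[2]))
tcp=np.array([454.8,-100.8])
for n,q in(('fuse top edge',f[:2]),('bottom edge',e[:2]),('tcp',tcp)):
    d=q-p[:2];print(n,c*d[0]+s*d[1],-s*d[0]+c*d[1])
print('pads',[atz(m,A(u,v),z).round(1) for u,v,z in[(641,142,50),(648,279,40),(685,410,60)]])
go()
E
```

```text
[465.23 -87.21  51.69]
[[-0.3, 1.0], [0.1, 0.8], [-1.1, -0.5], [0.8, -0.7], [1.0, 1.1], [-0.7, 0.9], [-0.5, -1.1], [0.6, -1.3]]
fuse top edge 5.570200452840278 0.8253145685698464
bottom edge 6.628004910806027 0.8528647208023474
tcp -17.126387020511295 -0.24295799628238335
pads [array([592.7, -64. ,  50. ]), array([ 571.6, -108.8,   40. ]), array([ 550.8, -153.6,   60. ])]
t 6.35 at [ 454.8 -100.8  128.6] [-1.7999e+02  1.0000e-02  5.1570e+01] F [-0.6 -0.2 -0.2] w 23.5
```

```bash
python3 - <<'E'
from fit import *
m=json.load(open('w3.json'));A=lambda u,v:np.array([80+(u+.5)/2-.5,(v+.5)/2-.5])
p=[465.2,-87.2,51.7]
c,s=np.cos(np.radians(p[2])),np.sin(np.radians(p[2]))
for u,v,z in((400,437,137),(401,416,113)):
    d=atz(m,A(u,v),z)[:2]-p[:2];print(c*d[0]+s*d[1],-s*d[0]+c*d[1])
P=lambda x,y,z:(round(p[0]+c*x-s*y,1),round(p[1]+s*x+c*y,1),z,p[2])
go(P(-18,-.5,56),P(5,-.5,56))
E
```

```text
13.885891491165964 0.7542764894191247
13.025786484358285 0.49990270205389997
t 6.35 at [ 454.8 -100.8  128.6] [-1.7999e+02  1.0000e-02  5.1570e+01] F [-0.6 -0.2 -0.2] w 23.5
(np.float64(454.4), np.float64(-101.6), 56, 51.7) off [-0.00109, 0.00027, 0.09078] tw [-3e-05, 2e-05, -0.00037] rows>= 1.5
(np.float64(468.7), np.float64(-83.6), 56, 51.7) off [0.02764, 0.00029, 0.09077] tw [-3e-05, 2e-05, -0.00037] rows>= 1.5
```

>>> {"api": "drive_tool", "payload": {"moves": [{"offset": [-0.001, 0, 0.04], "twist": [0, 0, 0]}, {"offset": [-0.001, 0, 0.075], "twist": [0, 0, 0]}, {"offset": [-0.001, 0, 0.091], "twist": [0, 0, 0]}, {"offset": [-0.001, 0, 0.091], "twist": [0, 0, 0]}, {"offset": [-0.001, 0, 0.091], "twist": [0, 0, 0]}, {"offset": [0.004, 0, 0.091], "twist": [0, 0, 0]}, {"offset": [0.01, 0, 0.091], "twist": [0, 0, 0]}, {"offset": [0.016, 0, 0.091], "twist": [0, 0, 0]}, {"offset": [0.022, 0, 0.091], "twist": [0, 0, 0]}, {"offset": [0.0275, 0, 0.091], "twist": [0, 0, 0]}, {"offset": [0.0275, 0, 0.091], "twist": [0, 0, 0]}, {"offset": [0.0275, 0, 0.091], "twist": [0, 0, 0]}]}}

```text
t: 7.55
tcp_pos: [468.9, -83.1, 56.4]
orientation: [180.0, 0.0, 51.7]
force: [-2.6, -5.9, 2.5]
grip_width: 0.259
```

```bash
cat >> h.py <<'E'
p=[465.2,-87.2,51.7];c,s=np.cos(np.radians(p[2])),np.sin(np.radians(p[2]))
P=lambda x,y,z:(round(float(p[0]+c*x-s*y),1),round(float(p[1]+s*x+c*y),1),z,p[2])
def clip():
    d=readout.state();q=d['tcp_pos'][:2]-p[:2];F=d['force'];print('clip xy',c*q[0]+s*q[1],-s*q[0]+c*q[1],'Fx',c*F[0]+s*F[1])
E
python3 -c "
from h import *
clip();go(P(5,0,37.5))"
```

```text
clip xy 5.565618739913925 -0.36750393499647593 Fx -6.229814544177826
t 7.55 at [468.9 -83.1  56.4] [1.7997e+02 4.0000e-02 5.1750e+01] F [-2.6 -5.9  2.5] w 24.1
(468.3, -83.3, 37.5, 51.7) off [-0.00071, -0.00045, 0.0236] tw [0.0001, 0.00012, 0.00014] rows>= 0.4
```

>>> {"api": "drive_tool", "payload": {"moves": [{"offset": [0, 0, 0.006], "twist": [0, 0, 0]}, {"offset": [0, 0, 0.012], "twist": [0, 0, 0]}, {"offset": [0, 0, 0.018], "twist": [0, 0, 0]}, {"offset": [0, 0, 0.0225], "twist": [0, 0, 0]}, {"offset": [0, 0, 0.023], "twist": [0, 0, 0]}, {"offset": [0, 0, 0.023], "twist": [0, 0, 0]}, {"offset": [0, 0, 0.023], "twist": [0, 0, 0]}]}}

```text
t: 8.25
tcp_pos: [468.6, -83.1, 37.6]
orientation: [-180.0, 0.1, 51.7]
force: [-3.6, -5.6, 1.4]
grip_width: 0.259
```

```bash
python3 -c "
from h import *
clip();go(P(5,0,37.5))"
```

```text
clip xy 5.354944584458535 -0.10917397569475673 Fx -6.63792965347136
t 8.25 at [468.6 -83.1  37.6] [-1.7999e+02  6.0000e-02  5.1740e+01] F [-3.6 -5.6  1.4] w 24.0
(468.3, -83.3, 37.5, 51.7) off [-0.00047, -0.00012, 0.00018] tw [-2e-05, 0.00016, 0.00011] rows>= 0.0
```

>>> {"api": "drive_tool", "payload": {"moves": [{"offset": [-0.002, 0, 0.0005], "twist": [0, 0, 0]}, {"offset": [-0.004, 0, 0.0006], "twist": [0, 0, 0]}, {"offset": [-0.0055, 0, 0.0006], "twist": [0, 0, 0]}, {"offset": [-0.0065, 0, 0.0006], "twist": [0, 0, 0]}, {"offset": [-0.0065, 0, 0.0006], "twist": [0, 0, 0]}, {"offset": [-0.0065, 0, 0.0006], "twist": [0, 0, 0]}]}}

```text
t: 8.85
tcp_pos: [465.7, -86.9, 37.7]
orientation: [180.0, -0.0, 51.7]
force: [-3.4, -1.1, 6.1]
grip_width: 0.257
```

```bash
python3 -c "
from h import *
clip();go(P(0,0,37.5))"
```

```text
clip xy 0.509041452791579 -0.21014697521092196 Fx -2.9694373695035017
t 8.85 at [465.7 -86.9  37.7] [ 1.7999e+02 -1.0000e-02  5.1740e+01] F [-3.4 -1.1  6.1] w 23.9
(465.2, -87.2, 37.5, 51.7) off [-0.00064, -0.00026, 0.00019] tw [4e-05, -2e-05, 0.00011] rows>= 0.0
```

>>> {"api": "drive_tool", "payload": {"moves": [{"offset": [0, 0, 0], "twist": [0, 0, 0]}, {"offset": [0, 0, 0], "twist": [0, 0, 0]}, {"offset": [0, 0, 0], "twist": [0, 0, 0]}, {"offset": [0, 0, 0], "twist": [0, 0, 0]}, {"offset": [0, 0, 0], "twist": [0, 0, 0]}, {"offset": [0, 0, -0.03], "twist": [0, 0, 0]}, {"offset": [0, 0, -0.08], "twist": [0, 0, 0]}, {"offset": [0, 0, -0.14], "twist": [0, 0, 0]}, {"offset": [0, 0, -0.18], "twist": [0, 0, 0]}, {"offset": [0, 0, -0.18], "twist": [0, 0, 0]}, {"offset": [0, 0, -0.18], "twist": [0, 0, 0]}, {"offset": [0, 0, -0.18], "twist": [0, 0, 0]}], "claw": 60}}

```text
t: 10.05
tcp_pos: [465.0, -87.0, 179.8]
orientation: [-179.9, 0.0, 51.7]
force: [-0.1, 0.6, 0.1]
grip_width: 0.645
```

```bash
python3 - <<'E'
from h import *
import json
m=vision.camera_model('wrist'); im=grab('wrist','w4')
json.dump({k:np.array(v).tolist() for k,v in m.items()},open('w4.json','w'))
cv2.imwrite('pics/w4b.png',cv2.resize(im[0:300,80:480,::-1],(800,600),interpolation=cv2.INTER_CUBIC))
go((408.5,-379.5,230,25))
E
```

```text
t 10.1 at [465.  -87.  179.7] [-1.7989e+02  5.0000e-02  5.1730e+01] F [-0.   0.2 -0.1] w 60.2
(408.5, -379.5, 230, 25) off [-0.33087, 0.17097, -0.06295] tw [-0.00027, 0.00021, 0.07424] rows>= 6.0
```

View pics/w4b.png

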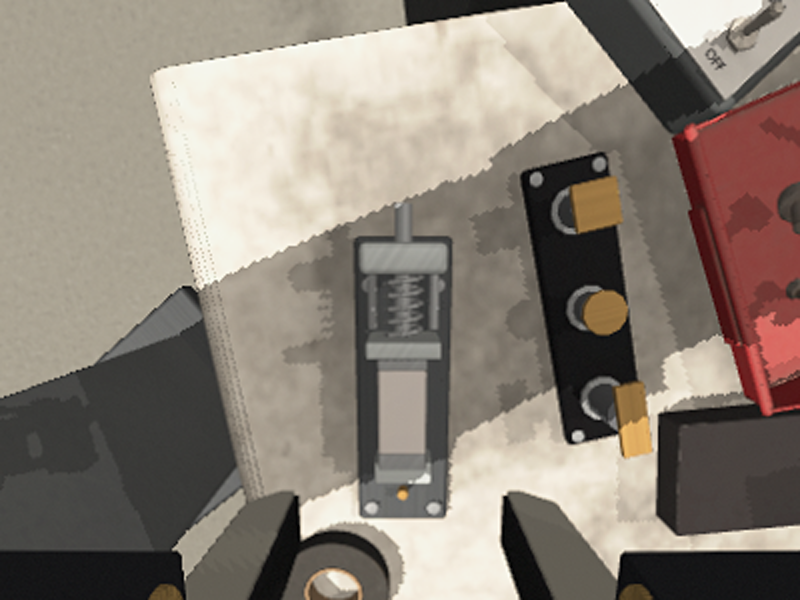

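The fuse lies flat between plate and stop, with its top at about (402,410). I'll check its fit numerically against the projected seated model.

```bash
python3 - <<'E'
from h import *
import json
m=json.load(open('w4.json'));im=cv2.imread('pics/w4.png')
a=cv2.resize(im[150:270,240:320],None,fx=5,fy=5,interpolation=cv2.INTER_CUBIC)
b=a.copy()
def L(pts,col):
    q=[((proj(m,(*P(x,y,0)[:2],z))-[240,150]+.5)*5-.5).astype(int) for x,y,z in pts]
    cv2.polylines(b,[np.array(q)],True,col,1)
L([(30,12,46),(30,-12,46),(-30,-12,46),(-30,12,46)],(0,0,255))
L([(-30,15,34),(-30,-15,34),(-42,-15,34),(-42,15,34)],(0,255,0))
L([(30,17,66),(30,-17,66),(38,-17,66),(38,17,66)],(255,255,0))
cv2.imwrite('pics/w4c.png',np.hstack([a,b])[:600,:800])
E
```

```text
(no output)
```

View pics/w4c.png

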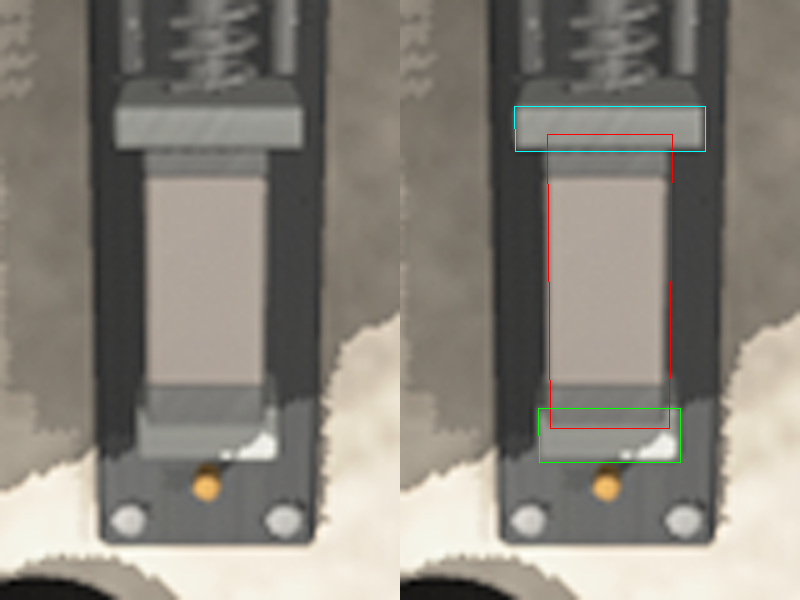

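The overlay agrees to about 1 px, with the fuse seated between stop and plate and the plate pressed back about 8 mm. Before the probe work I'll check clearances to the machine and shelf.

```bash
python3 - <<'E'
from h import *
import json
m=vision.camera_model('top');s=.7
o=-np.array(m['R']).T@np.array(m['t']);print('cam',o.round(0))
for n,q in [('blk',(215,225)),('blk2',(205,60)),('blk3',(235,225)),('blk4',(240,130)),('edge',(325,45)),('facecorner',(150,70)),('face2',(215,15))]:
    print(n,[atz(m,(q[0]*s,q[1]*s),z)[:2].round(0).tolist() for z in(0,150,300,450)])
print('shelf',[atz(m,(q[0]*s,q[1]*s),500)[:2].round(0).tolist() for q in[(315,45),(560,180),(800,305)]])
w=json.load(open('w4.json'));f=lambda u,v,z:atz(w,(80+u/2,v/2),z)[:2].round(0).tolist()
print('bench edge',f(152,70,0),f(560,3,0),'box',f(700,100,0),f(600,20,60))
a=cv2.imread('pics/top0.png')[0:200,30:270];b=cv2.imread('pics/scene0.png')[0:200,200:440]
cv2.imwrite('pics/mach.png',cv2.resize(np.hstack([a,b]),None,fx=1.66,fy=2.5,interpolation=cv2.INTER_CUBIC))
E
```

```text
cam [ 256. -242. 1327.]
blk [[574.0, 68.0], [538.0, 33.0], [502.0, -2.0], [466.0, -37.0]]
blk2 [[900.0, 100.0], [827.0, 62.0], [754.0, 23.0], [681.0, -16.0]]
blk3 [[573.0, 32.0], [537.0, 1.0], [501.0, -30.0], [465.0, -61.0]]
blk4 [[754.0, 27.0], [698.0, -3.0], [642.0, -34.0], [585.0, -64.0]]
edge [[923.0, -130.0], [848.0, -143.0], [772.0, -156.0], [697.0, -168.0]]
facecorner [[884.0, 208.0], [813.0, 157.0], [742.0, 106.0], [671.0, 55.0]]
face2 [[996.0, 86.0], [912.0, 49.0], [828.0, 12.0], [745.0, -25.0]]
shelf [[672.0, -161.0], [502.0, -443.0], [351.0, -731.0]]
bench edge [469.0, 120.0] [646.0, 18.0] box [677.0, -61.0] [631.0, -5.0]
```

View pics/mach.png

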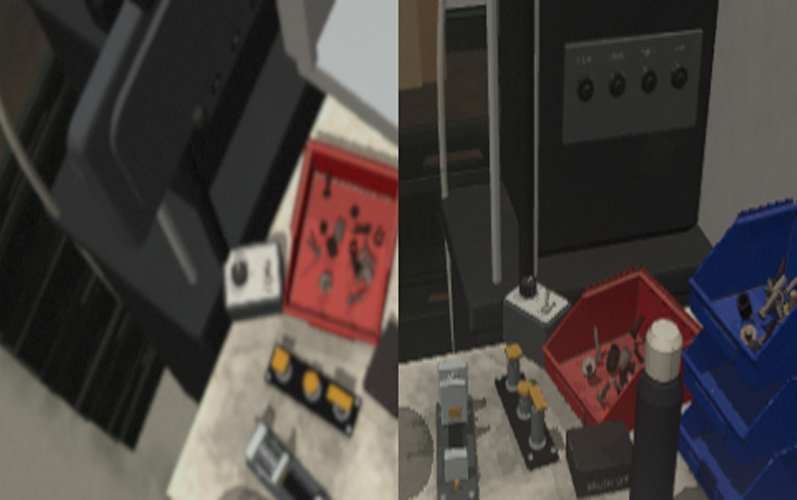

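>>> {"api": "drive_tool", "payload": {"moves": [{"offset": [-0.331, 0.171, -0.03], "twist": [0, 0, 0.0742]}, {"offset": [-0.331, 0.171, -0.03], "twist": [0, 0, 0.0742]}, {"offset": [-0.331, 0.171, -0.03], "twist": [0, 0, 0.0742]}, {"offset": [-0.331, 0.171, -0.03], "twist": [0, 0, 0.0742]}, {"offset": [-0.331, 0.171, -0.03], "twist": [0, 0, 0.0742]}, {"offset": [-0.331, 0.171, -0.03], "twist": [0, 0, 0.0742]}, {"offset": [-0.331, 0.171, -0.03], "twist": [0, 0, 0.0742]}, {"offset": [-0.331, 0.171, -0.03], "twist": [0, 0, 0.0742]}, {"offset": [-0.331, 0.171, -0.03], "twist": [0, 0, 0.0742]}, {"offset": [-0.331, 0.171, -0.03], "twist": [0, 0, 0.0742]}]}}

```text
t: 11.1
tcp_pos: [409.2, -378.5, 204.9]
orientation: [-180.0, -0.0, 25.1]
force: [-1.1, -0.2, -0.0]
grip_width: 0.643
```

```bash
python3 - <<'E'
from h import *
import json
m=vision.camera_model('wrist'); im=grab('wrist','w5')
json.dump({k:np.array(v).tolist() for k,v in m.items()},open('w5.json','w'))
go((408.5,-379.8,107,25))
print('pred top',proj(m,(408.5,-379.8,142)),'collar',proj(m,(408.5,-379.8,85)))
cv2.imwrite('pics/w5b.png',cv2.resize(im[150:350,160:400,::-1],None,fx=3,fy=3,interpolation=cv2.INTER_CUBIC))
E
```

```text
t 11.15 at [ 409.3 -378.6  205.1] [-180.     -0.     25.11] F [-0.1 -0.8  1. ] w 60.0
(408.5, -379.8, 107, 25) off [-0.00149, 0.00096, 0.1226] tw [-1e-05, -1e-05, 0.00029] rows>= 2.0
pred top [282.07739482 231.20214936] collar [281.71292034 211.22572461]
```

View pics/w5b.png

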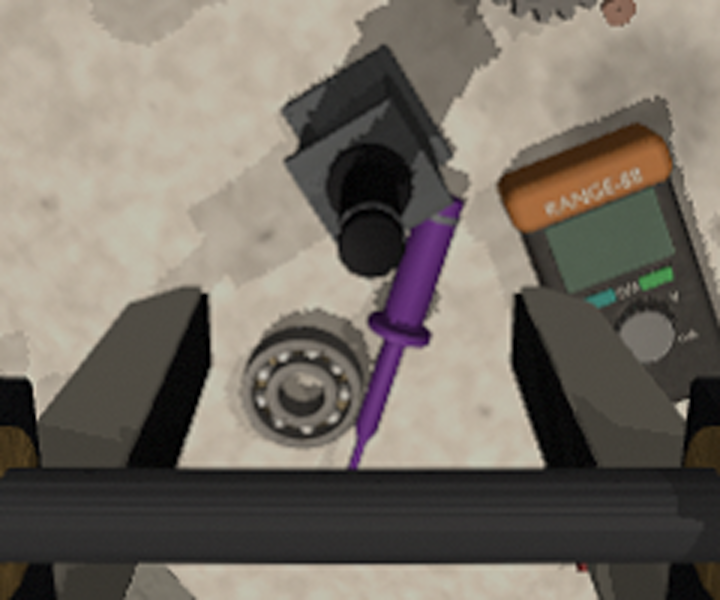

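>>> {"api": "drive_tool", "payload": {"moves": [{"offset": [-0.0016, 0.0026, 0.03], "twist": [0, 0, 0]}, {"offset": [-0.0016, 0.0026, 0.07], "twist": [0, 0, 0]}, {"offset": [-0.0016, 0.0026, 0.105], "twist": [0, 0, 0]}, {"offset": [-0.0016, 0.0026, 0.1226], "twist": [0, 0, 0]}, {"offset": [-0.0016, 0.0026, 0.1226], "twist": [0, 0, 0]}, {"offset": [-0.0016, 0.0026, 0.1226], "twist": [0, 0, 0]}]}}

```text
t: 11.75
tcp_pos: [409.0, -382.2, 108.3]
orientation: [179.9, -0.0, 25.0]
force: [0.2, 0.6, 0.9]
grip_width: 0.646
```

>>> {"api": "drive_tool", "payload": {"moves": [{"offset": [0, 0, 0], "twist": [0, 0, 0]}, {"offset": [0, 0, 0], "twist": [0, 0, 0]}, {"offset": [0, 0, 0], "twist": [0, 0, 0]}, {"offset": [0, 0, 0], "twist": [0, 0, 0]}, {"offset": [0, 0, 0], "twist": [0, 0, 0]}, {"offset": [0, 0, 0], "twist": [0, 0, 0]}, {"offset": [0, 0, 0], "twist": [0, 0, 0]}, {"offset": [0, 0, 0], "twist": [0, 0, 0]}, {"offset": [0, 0, 0], "twist": [0, 0, 0]}], "claw": 5, "squeeze": 30}}

```text
t: 12.65
tcp_pos: [408.6, -382.1, 107.1]
orientation: [180.0, 0.0, 25.0]
force: [-1.2, 0.6, 0.7]
grip_width: 0.187
```

```bash
python3 -c "
from h import *
go((409,-380.5,215,25))"
```

```text
t 12.65 at [ 408.6 -382.1  107.1] [180.     0.    25.02] F [-1.2  0.6  0.7] w 17.4
(409, -380.5, 215, 25) off [0.00137, -0.00162, -0.13484] tw [1e-05, 1e-05, 4e-05] rows>= 2.2
```

>>> {"api": "drive_tool", "payload": {"moves": [{"offset": [0, 0, -0.02], "twist": [0, 0, 0]}, {"offset": [0, 0, -0.06], "twist": [0, 0, 0]}, {"offset": [0, 0, -0.11], "twist": [0, 0, 0]}, {"offset": [0, 0, -0.135], "twist": [0, 0, 0]}, {"offset": [0, 0, -0.135], "twist": [0, 0, 0]}]}}

```text
t: 13.15
tcp_pos: [409.3, -382.8, 219.7]
orientation: [179.7, -0.1, 25.0]
force: [0.6, -0.3, -0.5]
grip_width: 0.192
```

```bash
python3 - <<'E'
from h import *
import json
w=json.load(open('w4.json'));f=lambda u,v,z:atz(w,(80+(u+.5)/2-.5,(v+.5)/2-.5),z)[:2].round(1).tolist()
print(f(597,204,50),f(605,313,40),f(633,420,60))
go((571.5,-109.2,180,25))
E
```

```text
[593.3, -64.0] [571.6, -109.2] [550.5, -153.8]
t 13.15 at [ 409.3 -382.8  219.7] [ 1.797e+02 -1.100e-01  2.502e+01] F [ 0.6 -0.3 -0.5] w 17.8
(571.5, -109.2, 180, 25) off [0.32832, -0.22447, 0.04907] tw [0.00085, -0.0003, 5e-05] rows>= 6.4
```

>>> {"api": "drive_tool", "payload": {"moves": [{"offset": [0.3287, -0.2231, 0], "twist": [0, 0, 0]}, {"offset": [0.3287, -0.2231, 0], "twist": [0, 0, 0]}, {"offset": [0.3287, -0.2231, 0], "twist": [0, 0, 0]}, {"offset": [0.3287, -0.2231, 0], "twist": [0, 0, 0]}, {"offset": [0.3287, -0.2231, 0], "twist": [0, 0, 0]}, {"offset": [0.3287, -0.2231, 0], "twist": [0, 0, 0]}, {"offset": [0.3287, -0.2231, 0], "twist": [0, 0, 0]}, {"offset": [0.3287, -0.2231, 0.04], "twist": [0, 0, 0]}, {"offset": [0.3287, -0.2231, 0.075], "twist": [0, 0, 0]}, {"offset": [0.3287, -0.2231, 0.075], "twist": [0, 0, 0]}, {"offset": [0.3287, -0.2231, 0.075], "twist": [0, 0, 0]}, {"offset": [0.3287, -0.2231, 0.075], "twist": [0, 0, 0]}]}}

```text
t: 14.35
tcp_pos: [571.8, -109.6, 156.9]
orientation: [179.9, -0.1, 25.0]
force: [0.5, 1.0, 0.3]
grip_width: 0.189
```

```bash
python3 - <<'E'
from h import *
import json
m=vision.camera_model('wrist'); im=grab('wrist','w6')
json.dump({k:np.array(v).tolist() for k,v in m.items()},open('w6.json','w'))
ms=vision.camera_model('scene'); sc=grab('scene','s6')
go((571.5,-109.2,147,25))
st=readout.state()['tcp_pos']
tip=st-[0,0,97.1]
print('pred wrist tip',proj(m,tip),'round',proj(m,(571.6,-109.2,40)))
q=proj(ms,tip);print('pred scene tip',q,'round',proj(ms,(571.6,-109.2,40)))
u,v=proj(m,tip).astype(int);a=cv2.resize(im[max(v-60,0):max(v-60,0)+120,u-50:u+50,::-1],None,fx=4,fy=4,interpolation=cv2.INTER_CUBIC)
x,y=q.astype(int);b=cv2.resize(sc[y-60:y+60,x-50:x+50,::-1],None,fx=4,fy=4,interpolation=cv2.INTER_CUBIC)
print('org',u-50,max(v-60,0),x-50,y-60)
cv2.imwrite('pics/tip.png',np.hstack([a,b]))
E
```

```text
t 14.45 at [ 571.8 -109.6  156.8] [ 1.7992e+02 -9.0000e-02  2.5000e+01] F [ 0.3  0.5 -1.2] w 17.5
(571.5, -109.2, 147, 25) off [-0.00022, -0.00061, 0.01219] tw [0.00021, -0.00026, -1e-05] rows>= 0.2
pred wrist tip [280.62262258 216.96185584] round [280.09274201 211.05075823]
pred scene tip [275.70679051 146.75072072] round [275.56975619 154.12860576]
org 230 156 225 86
```

View pics/tip.png

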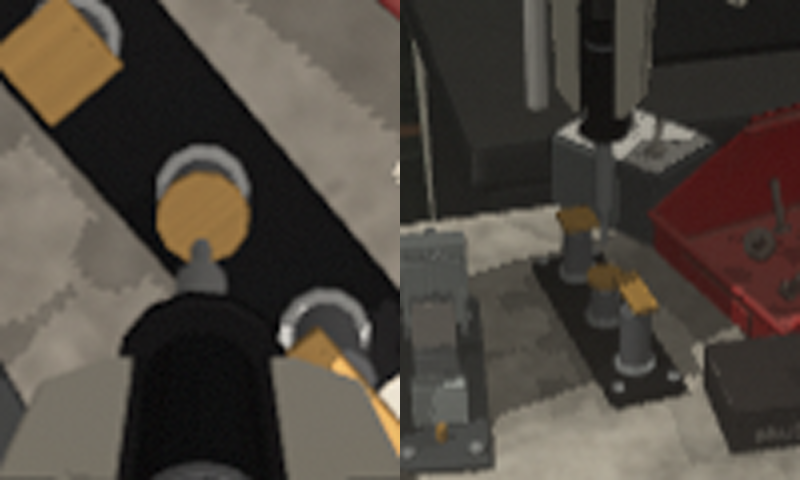

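>>> {"api": "drive_tool", "payload": {"moves": [{"offset": [0, 0, 0.01], "twist": [0, 0, 0]}, {"offset": [0, 0, 0.018], "twist": [0, 0, 0]}, {"offset": [0, 0, 0.021], "twist": [0, 0, 0]}, {"offset": [0, 0, 0.0235], "twist": [0, 0, 0]}, {"offset": [0, 0, 0.025], "twist": [0, 0, 0]}, {"offset": [0, 0, 0.026], "twist": [0, 0, 0]}, {"offset": [0, 0, 0.026], "twist": [0, 0, 0]}, {"offset": [0, 0, 0.026], "twist": [0, 0, 0]}]}}

```text
t: 15.25
tcp_pos: [571.4, -109.2, 134.5]
orientation: [180.0, -0.0, 25.0]
force: [-0.4, -0.0, 1.3]
grip_width: 0.191
```

```bash
python3 -c "
from h import *
go((571.5,-109.2,134.1,25))"
```

```text
t 15.25 at [ 571.4 -109.2  134.5] [ 1.7999e+02 -1.0000e-02  2.5020e+01] F [-0.4 -0.   1.3] w 17.8
(571.5, -109.2, 134.1, 25) off [9e-05, 5e-05, 0.00048] tw [2e-05, -2e-05, 5e-05] rows>= 0.0
```

>>> {"api": "drive_tool", "payload": {"moves": [{"offset": [0, 0, 0.0004], "twist": [0, 0, 0]}, {"offset": [0, 0, 0.0004], "twist": [0, 0, 0]}, {"offset": [0, 0, 0.0004], "twist": [0, 0, 0]}]}}

```text
t: 15.55
tcp_pos: [571.4, -109.2, 134.0]
orientation: [180.0, -0.0, 25.0]
force: [-1.2, 0.0, 1.3]
grip_width: 0.193
```

>>> {"api": "drive_tool", "payload": {"moves": [{"offset": [0, 0, 0], "twist": [0, 0, 0]}]}}

```text
t: 15.65
tcp_pos: [571.4, -109.2, 134.0]
orientation: [180.0, -0.0, 25.0]
force: [-0.9, 0.7, 1.0]
grip_width: 0.188
```

```bash
python3 - <<'E'
from h import *
import json
im=grab('wrist','w7');m=vision.camera_model('wrist')
print('round centre if 0/3/6 pressed',[proj(m,(571.6,-109.2,z)).round(1).tolist() for z in(40,37,34)])
go((593,-64.1,147,25))
E
```

```text
round centre if 0/3/6 pressed [[280.9, 217.7], [280.9, 216.7], [280.9, 215.8]]
t 15.7 at [ 571.4 -109.2  134. ] [180.    -0.    25.02] F [-0.2  0.5  2.1] w 17.0
(593, -64.1, 147, 25) off [0.04832, -0.03965, -0.01626] tw [1e-05, -0.0, 5e-05] rows>= 1.0
```

>>> {"api": "drive_tool", "payload": {"moves": [{"offset": [0, 0, -0.015], "twist": [0, 0, 0]}, {"offset": [0, 0, -0.032], "twist": [0, 0, 0]}, {"offset": [0, 0, -0.032], "twist": [0, 0, 0]}, {"offset": [0.024, -0.02, -0.032], "twist": [0, 0, 0]}, {"offset": [0.0483, -0.0397, -0.032], "twist": [0, 0, 0]}, {"offset": [0.0483, -0.0397, -0.032], "twist": [0, 0, 0]}, {"offset": [0.0483, -0.0397, -0.032], "twist": [0, 0, 0]}, {"offset": [0.0483, -0.0397, -0.025], "twist": [0, 0, 0]}, {"offset": [0.0483, -0.0397, -0.0185], "twist": [0, 0, 0]}, {"offset": [0.0483, -0.0397, -0.0155], "twist": [0, 0, 0]}, {"offset": [0.0483, -0.0397, -0.0135], "twist": [0, 0, 0]}, {"offset": [0.0483, -0.0397, -0.0125], "twist": [0, 0, 0]}]}}

```text
t: 16.9
tcp_pos: [592.9, -64.3, 143.9]
orientation: [180.0, 0.0, 25.0]
force: [0.3, -1.2, 1.4]
grip_width: 0.185
```

>>> {"api": "drive_tool", "payload": {"moves": [{"offset": [0, 0, 0], "twist": [0, 0, 0]}, {"offset": [0, 0, 0], "twist": [0, 0, 0]}]}}

```text
t: 17.1
tcp_pos: [593.0, -64.2, 144.2]
orientation: [180.0, -0.0, 25.0]
force: [-0.9, -1.4, 0.9]
grip_width: 0.19
```

```bash
python3 -c "
from h import *
go((593,-64.1,144.1,25))"
```

```text
t 17.1 at [593.  -64.2 144.2] [179.99  -0.    25.01] F [-0.9 -1.4  0.9] w 17.7
(593, -64.1, 144.1, 25) off [6e-05, -7e-05, 9e-05] tw [3e-05, -1e-05, 3e-05] rows>= 0.0
```

>>> {"api": "drive_tool", "payload": {"moves": [{"offset": [0, 0, 0], "twist": [0, 0, 0]}, {"offset": [0, 0, 0], "twist": [0, 0, 0]}, {"offset": [0, 0, 0], "twist": [0, 0, 0]}, {"offset": [0, 0, -0.015], "twist": [0, 0, 0]}, {"offset": [0, 0, -0.036], "twist": [0, 0, 0]}, {"offset": [0, 0, -0.036], "twist": [0, 0, 0]}, {"offset": [-0.035, 0.029, -0.036], "twist": [0, 0, 0]}, {"offset": [-0.07, 0.058, -0.036], "twist": [0, 0, 0]}, {"offset": [-0.0952, 0.0793, -0.036], "twist": [0, 0, 0]}, {"offset": [-0.0952, 0.0793, -0.036], "twist": [0, 0, 0]}, {"offset": [-0.0952, 0.0793, -0.036], "twist": [0, 0, 0]}, {"offset": [-0.0952, 0.0793, -0.026], "twist": [0, 0, 0]}]}}

```text
t: 18.3
tcp_pos: [551.5, -153.3, 165.6]
orientation: [179.9, -0.1, 25.0]
force: [0.7, -0.0, 0.1]
grip_width: 0.191
```

```bash
python3 -c "
from h import *
go((550.8,-153.9,154.1,25))"
```

```text
t 18.3 at [ 551.5 -153.3  165.6] [ 1.7994e+02 -9.0000e-02  2.5040e+01] F [ 0.7 -0.   0.1] w 17.7
(550.8, -153.9, 154.1, 25) off [-0.00111, 0.00029, 0.0144] tw [0.00017, -0.00024, 0.00011] rows>= 0.2
```

>>> {"api": "drive_tool", "payload": {"moves": [{"offset": [0, 0, 0.006], "twist": [0, 0, 0]}, {"offset": [0, 0, 0.0095], "twist": [0, 0, 0]}, {"offset": [0, 0, 0.012], "twist": [0, 0, 0]}, {"offset": [0, 0, 0.0135], "twist": [0, 0, 0]}, {"offset": [0, 0, 0.0135], "twist": [0, 0, 0]}, {"offset": [0, 0, 0.0135], "twist": [0, 0, 0]}, {"offset": [0, 0, 0.0135], "twist": [0, 0, 0]}]}}

```text
t: 19.0
tcp_pos: [550.9, -153.8, 154.2]
orientation: [180.0, -0.0, 25.0]
force: [-0.1, 1.2, 2.6]
grip_width: 0.187
```

>>> {"api": "drive_tool", "payload": {"moves": [{"offset": [0, 0, 0], "twist": [0, 0, 0]}, {"offset": [0, 0, 0], "twist": [0, 0, 0]}, {"offset": [0, 0, -0.015], "twist": [0, 0, 0]}, {"offset": [0, 0, -0.04], "twist": [0, 0, 0]}, {"offset": [0, 0, -0.08], "twist": [0, 0, 0]}, {"offset": [0, 0, -0.08], "twist": [0, 0, 0]}]}}

```text
t: 19.6
tcp_pos: [551.9, -154.2, 223.2]
orientation: [179.8, -0.2, 25.0]
force: [-0.9, 0.8, -0.5]
grip_width: 0.189
```

```bash
python3 -c "
from h import *
go((408.6,-382.1,215,25))"
```

```text
t 19.6 at [ 551.9 -154.2  223.2] [179.75  -0.24  25.01] F [-0.9  0.8 -0.5] w 17.6
(408.6, -382.1, 215, 25) off [-0.2828, 0.18231, 0.00981] tw [0.00069, -0.00067, 4e-05] rows>= 5.4
```

>>> {"api": "drive_tool", "payload": {"moves": [{"offset": [-0.2816, 0.1834, 0.004], "twist": [0, 0, 0]}, {"offset": [-0.2816, 0.1834, 0.004], "twist": [0, 0, 0]}, {"offset": [-0.2816, 0.1834, 0.004], "twist": [0, 0, 0]}, {"offset": [-0.2816, 0.1834, 0.004], "twist": [0, 0, 0]}, {"offset": [-0.2816, 0.1834, 0.004], "twist": [0, 0, 0]}, {"offset": [-0.2816, 0.1834, 0.004], "twist": [0, 0, 0]}, {"offset": [-0.2816, 0.1834, 0.004], "twist": [0, 0, 0]}, {"offset": [-0.2816, 0.1834, 0.004], "twist": [0, 0, 0]}, {"offset": [-0.2816, 0.1834, 0.004], "twist": [0, 0, 0]}, {"offset": [-0.2816, 0.1834, 0.004], "twist": [0, 0, 0]}, {"offset": [-0.2816, 0.1834, 0.004], "twist": [0, 0, 0]}, {"offset": [-0.2816, 0.1834, 0.004], "twist": [0, 0, 0]}]}}

```text
t: 20.8
tcp_pos: [409.0, -381.5, 214.8]
orientation: [180.0, 0.0, 25.1]
force: [0.4, -0.3, -1.0]
grip_width: 0.19
```

```bash
python3 -c "
from h import *
go((408.6,-382.1,108,25))"
```

```text
t 20.8 at [ 409.  -381.5  214.8] [180.     0.    25.07] F [ 0.4 -0.3 -1. ] w 17.7
(408.6, -382.1, 108, 25) off [-0.00077, 0.00041, 0.13351] tw [0.0, 0.0, 0.00018] rows>= 2.1
```

>>> {"api": "drive_tool", "payload": {"moves": [{"offset": [-0.0004, 0, 0.025], "twist": [0, 0, 0]}, {"offset": [-0.0004, 0, 0.04], "twist": [0, 0, 0]}, {"offset": [-0.0004, 0, 0.055], "twist": [0, 0, 0]}, {"offset": [-0.0004, 0, 0.07], "twist": [0, 0, 0]}, {"offset": [-0.0004, 0, 0.085], "twist": [0, 0, 0]}, {"offset": [-0.0004, 0, 0.093], "twist": [0, 0, 0]}, {"offset": [-0.0004, 0, 0.093], "twist": [0, 0, 0]}]}}

```text
t: 21.5
tcp_pos: [408.1, -381.9, 139.3]
orientation: [-179.9, 0.0, 25.0]
force: [-0.2, -0.3, 0.1]
grip_width: 0.186
```

```bash
python3 -c "
from h import *
go((408.6,-381.6,108,25))"
```

```text
t 21.5 at [ 408.1 -381.9  139.3] [-1.7993e+02  3.0000e-02  2.5020e+01] F [-0.2 -0.3  0.1] w 17.3
(408.6, -381.6, 108, 25) off [0.00067, -1e-05, 0.03914] tw [-0.00021, 7e-05, 5e-05] rows>= 0.6
```

Free of contact inside the hole, so I'll lower the rest of the way.

>>> {"api": "drive_tool", "payload": {"moves": [{"offset": [0.0005, 0, 0.015], "twist": [0, 0, 0]}, {"offset": [0.0005, 0, 0.028], "twist": [0, 0, 0]}, {"offset": [0.0005, 0, 0.0365], "twist": [0, 0, 0]}, {"offset": [0.0005, 0, 0.039], "twist": [0, 0, 0]}, {"offset": [0.0005, 0, 0.0395], "twist": [0, 0, 0]}, {"offset": [0.0005, 0, 0.0395], "twist": [0, 0, 0]}, {"offset": [0.0005, 0, 0.0395], "twist": [0, 0, 0]}]}}

```text
t: 22.2
tcp_pos: [408.9, -382.1, 109.2]
orientation: [180.0, -0.0, 25.0]
force: [-1.0, 0.5, -0.2]
grip_width: 0.189
```

>>> {"api": "drive_tool", "payload": {"moves": [{"offset": [0, 0, 0], "twist": [0, 0, 0]}, {"offset": [0, 0, 0], "twist": [0, 0, 0]}, {"offset": [0, 0, 0], "twist": [0, 0, 0]}, {"offset": [0, 0, 0], "twist": [0, 0, 0]}, {"offset": [0, 0, 0], "twist": [0, 0, 0]}, {"offset": [0, 0, 0], "twist": [0, 0, 0]}, {"offset": [0, 0, -0.02], "twist": [0, 0, 0]}, {"offset": [0, 0, -0.07], "twist": [0, 0, 0]}, {"offset": [0, 0, -0.125], "twist": [0, 0, 0]}, {"offset": [0, 0, -0.125], "twist": [0, 0, 0]}, {"offset": [0, 0, -0.125], "twist": [0, 0, 0]}, {"offset": [0, 0, -0.125], "twist": [0, 0, 0]}], "claw": 60}}

```text
t: 23.4
tcp_pos: [408.5, -381.7, 208.3]
orientation: [-180.0, 0.0, 25.0]
force: [-1.3, -0.5, -1.1]
grip_width: 0.644
```

```bash
python3 - <<'E'
from h import *
m=vision.camera_model('wrist'); im=grab('wrist','w8');go()
print('pred top',proj(m,(409,-380.8,142)),'collar',proj(m,(409,-380.8,85)))
u,v=proj(m,(409,-380.8,142)).astype(int)
g=im.astype(int).sum(2)[v-28:v+28:3,u-28:u+28:2]
print('\n'.join(''.join('#' if x<110 else '+' if x<240 else '.' for x in r) for r in g))
ms=vision.camera_model('scene');cur=grab('scene','s8').astype(int);old=cv2.imread('pics/scene0.png')[:,:,::-1].astype(int)
d=(abs(cur-old).max(2)>40).astype(np.uint8)
n,_,st,ce=cv2.connectedComponentsWithStats(d)
print([(s.tolist(),c.round().tolist()) for s,c in zip(st[1:],ce[1:]) if s[4]>25])
print('stand',proj(ms,(409,-381,142)),proj(ms,(409,-381,80)),'clip',proj(ms,(465,-87,30)),'fuse old',proj(ms,(370,-262,12)))
E
```

```text
t 23.45 at [ 408.5 -381.7  207.9] [-1.7992e+02  3.0000e-02  2.5020e+01] F [-0.1  0.5  0.8] w 60.0
pred top [280.13628473 227.26237668] collar [280.16751115 208.21130507]
.++.....+###########++++#++.
.......+##############+++#+.
......++##############.++++.
.......+##############+++++.
......++##############++++++
.....+++#####++++####+..++++
......+++#########+#+...++..
.......+++##########++++....
........++##########+.++....
.........###########.+++...+
.........+###########++...++
..........##########+++...+.
...........+######..++....+.
...................++....+..
..................+++...++..
..................++....++..
.................+++...++...
.................++....++...
...............##+++..++....
[([134, 0, 126, 20, 992], [207.0, 6.0]), ([282, 0, 3, 21, 59], [283.0, 9.0]), ([308, 0, 67, 17, 355], [341.0, 9.0]), ([309, 43, 59, 25, 636], [336.0, 58.0]), ([294, 64, 98, 87, 2434], [338.0, 108.0]), ([6, 76, 26, 23, 161], [19.0, 84.0]), ([282, 83, 2, 27, 52], [282.0, 96.0]), ([256, 94, 6, 15, 63], [259.0, 102.0]), ([24, 98, 11, 14, 48], [29.0, 107.0]), ([378, 100, 22, 10, 12
[... 665 characters left out ...]
336], [15.0, 189.0]), ([228, 169, 11, 6, 52], [233.0, 171.0]), ([371, 173, 36, 30, 136], [393.0, 191.0]), ([229, 175, 229, 77, 5956], [344.0, 215.0]), ([190, 176, 33, 43, 321], [206.0, 202.0]), ([228, 180, 13, 4, 40], [234.0, 181.0]), ([366, 182, 13, 16, 110], [371.0, 190.0]), ([38, 194, 21, 28, 365], [50.0, 210.0]), ([240, 224, 35, 31, 380], [256.0, 242.0]), ([60, 259, 53, 41, 344], [87.0, 277.0]), ([293, 274, 51, 72, 1223], [317.0, 312.0]), ([0, 276, 18, 9, 29], [7.0, 281.0]), ([297, 283, 13, 19, 141], [301.0, 290.0]), ([283, 306, 14, 17, 40], [289.0, 315.0])]
stand [320.3048478  203.89146407] [318.31214299 232.42041457] clip [233.5982507  172.63971594] fuse old [255.40366583 238.58835542]
```

>>> {"api": "drive_tool", "payload": {"moves": [{"offset": [-0.05, 0, -0.1], "twist": [0, 0, 0]}, {"offset": [-0.05, 0, -0.1], "twist": [0, 0, 0]}, {"offset": [0.1, -0.35, -0.1], "twist": [0, 0, 0]}, {"offset": [0.1, -0.35, -0.1], "twist": [0, 0, 0]}, {"offset": [0.1, -0.35, -0.1], "twist": [0, 0, 0]}, {"offset": [0.1, -0.35, -0.1], "twist": [0, 0, 0]}, {"offset": [0.1, -0.35, -0.1], "twist": [0, 0, 0]}, {"offset": [0.1, -0.35, -0.1], "twist": [0, 0, 0]}, {"offset": [0.1, -0.35, -0.1], "twist": [0, 0, 0]}, {"offset": [0.1, -0.35, -0.1], "twist": [0, 0, 0]}, {"offset": [0.1, -0.35, -0.1], "twist": [0, 0, 0]}]}}

```text
t: 24.6
tcp_pos: [362.8, -95.0, 288.3]
orientation: [-180.0, 0.0, 25.0]
force: [-0.8, -0.5, -0.3]
grip_width: 0.647
```

```bash
python3 - <<'E'
from h import *
go()
cur=grab('scene','s9').astype(np.uint8);old=cv2.imread('pics/scene0.png')[:,:,::-1]
for n,a in(('old',old),('cur',cur)):
    a=a.astype(int);p=(a[:,:,2]>a[:,:,1]+35)&(a[:,:,0]>a[:,:,1]+15);v,u=np.nonzero(p[250:360,270:330])
    print(n,'purple',len(u),u.mean()+270,v.mean()+250,u.min()+270,u.max()+270,v.min()+250,v.max()+250)
# shift of patches by template matching
G=lambda a:cv2.cvtColor(a,cv2.COLOR_RGB2GRAY)
for n,(u,v,w,h) in dict(probe_stand=(296,196,42,80),tape=(196,200,40,30),gear=(346,230,34,30),bearing=(262,288,36,34),meter=(342,268,50,66),can=(336,126,36,98)).items():
    t=G(old)[v:v+h,u:u+w];r=cv2.matchTemplate(G(cur)[v-12:v+h+12,u-12:u+w+12],t,cv2.TM_CCOEFF_NORMED);_,s,_,l=cv2.minMaxLoc(r);print(n,round(s,3),(l[0]-12,l[1]-12))
E
```

```text
t 24.6 at [362.8 -95.  288.3] [-1.7998e+02  5.0000e-02  2.5000e+01] F [-0.8 -0.5 -0.3] w 60.1
old purple 189 302.27513227513225 302.76190476190476 293 311 283 322
cur purple 376 310.43882978723406 293.5664893617021 283 329 273 321
probe_stand 0.992 (0, 0)
tape 0.9 (0, 0)
gear 0.999 (0, 0)
bearing 0.909 (0, 0)
meter 0.997 (0, 0)
can 0.997 (0, 0)
```

```bash
python3 - <<'E'
from h import *
import json
ms=vision.camera_model('scene')
print('initial tip',atz(ms,(301,346),0).round(),'if upright top pix',proj(ms,(*atz(ms,(301,346),0)[:2],132)).round())
def mask(f,box):
    a=cv2.imread(f'pics/{f}.png')[:,:,::-1].astype(int);u0,v0,u1,v1=box;q=a[v0:v1,u0:u1]
    p=(q[:,:,2]>q[:,:,1]+25)&(q[:,:,0]>q[:,:,1]+10);v,u=np.nonzero(p);return np.c_[u+u0,v+v0]
for f in('scene0','s6','s8','s9'):
    p=mask(f,(260,250,340,365));print(f,len(p),p.min(0),p.max(0),p.mean(0).round(1))
for f in('w1','w2','w5','w8'):
    p=mask(f,(150,150,470,350))
    if len(p)<5: print(f,len(p));continue
    if f+'.json' in __import__('os').listdir('.'):
        m=json.load(open(f+'.json'));X=np.array([atz(m,q,9)[:2] for q in p.astype(float)]);X=X[(X[:,0]>200)&(X[:,0]<420)&(X[:,1]<-300)]
        if len(X): print(f,len(X),'z=9 extents',X.min(0).round(),X.max(0).round(),X.mean(0).round())
E
```

```text
initial tip [ 267. -478.    0.] if upright top pix [304. 288.]
scene0 414 [293 283] [311 344] [301.3 307.4]
s6 460 [283 273] [332 321] [311.  293.4]
s8 472 [283 273] [332 321] [311.1 293.3]
s9 462 [283 273] [332 321] [311.  293.3]
w1 11 z=9 extents [ 264. -445.] [ 272. -442.] [ 268. -444.]
w2 833 z=9 extents [ 294. -446.] [ 367. -415.] [ 337. -431.]
w5 884 z=9 extents [ 269. -442.] [ 400. -414.] [ 344. -428.]
```

```bash
python3 - <<'E'
from h import *
G=lambda f:cv2.imread(f'pics/{f}.png',0)
t=G('s6')[138:205,218:252];r=cv2.matchTemplate(G('s9')[132:211,212:258],t,cv2.TM_CCOEFF_NORMED);print(cv2.minMaxLoc(r)[1::2])
go();print(env.sign_off())
E
```

```text
(0.9334927797317505, (6, 6))
t 24.65 at [362.8 -95.4 288.3] [-1.7997e+02  5.0000e-02  2.4940e+01] F [-0.2  0.3 -0.1] w 59.7
the job is handed in; nothing more can be done
None
```

I finished the whole sequence in the order asked and handed the job in at t ≈ 24.7 s, with the gripper empty and clear of everything.

- **Fuse:** It is clipped in. The overlay on the wrist picture agreed to about 1 px for the fuse between the stop and the plate, with the plate pressed back about 8 mm. The clip area in the scene camera had not shifted when I handed in (match 0.93; the arm may be partly in view).
- **Contacts:** I pressed round, then square, then bar, each about 3 mm by arm position and for about half a second or a little longer. Wrist force read about 1–2.6 N with noise near ±1 N, so the press depth rests mainly on position. I did not read the pad joints directly.
- **Probe:** It is back in its stand. The stand-and-probe picture matches the starting picture with no shift (0.99).
- **Bystanders:** The can, tape, meter and gear showed no shift.

One thing differed: the purple look-alike probe, upright in the first picture, was already lying down by t ≈ 3 s, before I had touched anything. The arm never came near it; it lay unmoved from at least t ≈ 14 s on, and I left it there.

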